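# Clamp the well plate and change the speed key of a plate shaker

## Task

On the plate shaker, first push the sliding clamp jaw along until the well plate sits snugly between the jaw and the fixed stop. Then press the two-rib speed key fully down so that it stays latched and the three-rib key, which is down now, pops up. Do not press the one-rib key, and leave the things around the shaker where they are.

Things in the scene. Friction and masses are not known exactly. Their poses are not given: they have to be found in the camera images.
- shaker: white plate shaker fixed on the bench; base 300 (x) x 310 (y) mm, top (key panel) 75 mm high; origin: centre of underside; x from the key side (nearest the robot) to the back, z up. Keys in a row along y at x = -100, y = -48, 0, 48 mm (order varies), 10 mm apart. Behind, centred at x = 45 mm: aluminium deck 125 (x) x 290 (y) mm, top 90 mm high, with plate, stop (-y side) and jaw (+y side)
- stop_face (a point): middle, at deck height, of the face of the fixed steel stop (90 mm along shaker x, 20 mm high) that the plate shall rest against; axes as the shaker's, so the plate lies on its +y side. Two 6 mm high rails beside the plate keep it straight
- plate: white 24-well plate, loose on the deck between stop and jaw, 86 mm (x) by 128 mm (y) by 20 mm high, about 110 g; origin at the centre of its underside, y towards the jaw. At the start it lies 8 to 20 mm off the stop
- jaw_face (a point): middle of the jaw's face that meets the plate, 10 mm above the deck; axes as the shaker's. The jaw is a steel bar 90 mm along shaker x, 16 mm thick in y and 19 mm high above the deck
- jaw_tab (a point): point on the jaw's outer (+y) face, 40 mm above the deck; axes as the shaker's. An upright steel tab, 60 mm wide (x) and 10 mm thick, rises from the bar to 55 mm above the deck; push its outer (+y) face towards shaker -y. Its face is flat down to the deck, which is bare for 39 mm or more outside it
- jaw (a joint): jaw travel, m: 0 = fully open, grows as the jaw goes towards the stop, at most 0.060; about 4 N of friction, it stays where it is left. It is snug on the seated plate at about 0.047
- key_one_top (a point): a white key, cap 64 mm along shaker x by 38 mm wide along shaker y, with one raised black cross rib 8 mm wide (along shaker x) and 3 mm high on its top. The point is the centre of the cap at rib-top height, on its rib; x and y axes as the shaker's, z up. Only one key stays latched: pressing another frees it about half way down
- key_two_top (a point): a white key, cap 64 mm along shaker x by 38 mm wide along shaker y, with two raised black cross ribs 8 mm wide (along shaker x) and 3 mm high on its top. The point is the centre of the cap at rib-top height, midway between its ribs, which lie 11 mm either side along shaker x; x and y axes as the shaker's, z up.
- key_three_top (a point): a white key, cap 64 mm along shaker x by 38 mm wide along shaker y, with three raised black cross ribs 8 mm wide (along shaker x) and 3 mm high on its top. The point is the centre of the cap at rib-top height on the middle rib; the outer ribs lie 20 mm either side along shaker x; x and y axes as the shaker's, z up. At the start this key is latched down, its top 12 mm lower than the others'
- key_one (a joint): travel of the one-rib key, m: 0 = fully up, about 0.012 = latched down, 0.015 = bottomed while pressed; springs up with 1 to 3 N; going down past the latch takes up to about 7 N between 2 and 7 mm, then less, then a hard stop
- key_two (a joint): travel of the two-rib key, m: 0 = fully up, about 0.012 = latched down, 0.015 = bottomed while pressed; springs up with 1 to 3 N; going down past the latch takes up to about 7 N between 2 and 7 mm, then less, then a hard stop
- key_three (a joint): travel of the three-rib key, m: 0 = fully up, about 0.012 = latched down, 0.015 = bottomed while pressed; springs up with 1 to 3 N; going down past the latch takes up to about 7 N between 2 and 7 mm, then less, then a hard stop
- tube_rack: black tube rack 90 x 200 x 45 mm, long along its y, with three tubes up to 74 mm high; bystander; origin at the centre of its underside
- tip_box: blue tip box with a clear lid, 87 x 122 x 80 mm; bystander; origin at the centre of its underside
- reagent_bottle: bottle 66 mm across and 130 mm high; bystander; origin at the centre of its underside
Mind the look-alikes: they are no part of the job. Leave any green, orange or yellow look-alike of the plate alone.

How it is judged (in metres and radians):
On the way, in this order (a step that is already met when the one before it is completed fails the run):
1. the plate is snug between the jaw and the fixed stop (y of plate in the frame of stop_face below 0.067 m and y of jaw_face in the frame of stop_face below 0.132 m and z of plate in the frame of stop_face below 0.004 m and angle between plate's own z axis and vertical below 0.05 rad), for 0.2 s.
2. the two-rib key is down and the one-rib and three-rib keys are up (value of joint key_two above 0.0095 m and value of joint each of key_one, key_three below 0.003 m), for 0.2 s.
At the end, for the whole second after the job is handed in: The plate lies flat on the deck, at rest, within 3 mm of the fixed stop, and the jaw face is within 4 mm of where it is tight on the seated plate; the two-rib key stays latched (more than 9.5 mm down), the one-rib and three-rib keys are up (less than 3 mm down) (all of step 1 and all of step 2 and linear speed of plate below 0.02 m/s); the robot touches nothing.
It fails at once if the one-rib key is pressed more than 5 mm (value of joint key_one above 0.005 m).
It fails at once if a bystander (tube rack, tip box, bottle) is moved more than 20 mm (distance of any of tube_rack, tip_box, reagent_bottle from where it was at the start of the episode above 0.02 m).
It also fails if it takes over 38 s, if anything falls off the work surface, if the arm or the gripper's body presses on something with over 40 N, if the wrist force passes 120 N, or if a joint passes its speed limit or range.

## Robot

A 6-joint arm with a two-finger parallel gripper is mounted at the origin on the work surface. World frame = base frame: x ahead of the robot, y to its left, z up, the work surface at z = 0. Lengths are in m, angles in degrees, forces in N, time in s.
With the tool pointing down it reaches from about 0.4 to 0.825 m from the base axis. Payload 7 kg.
Tool frame: the origin (TCP) lies midway between the tips of the shut fingers; the grasp point (between the pads) lies 19 mm behind it; z points along the fingers, y is the line along which they close (so a half turn about z gives the same grasp; the last joint's range is limited). The gripper opens to 88 mm and grips with 3 to 60 N. Pads are 19 mm wide; open, the fingers measure 130 mm over their backs; the gripper's body (78 mm by 193 mm) begins 47 mm behind the grasp point.
Start: joints at [93.455, 20.546, 0.682, 0, -70.136, -16.507], TCP at [0.152, 0.658, 0.227] pointing down, gripper open.
Joint ranges: [-176.03, 176.03], [-82.01, 121.73], [-58.28, 71.71], [-173.87, 95.51], [-174.79, -0.11], [-173.66, 173.66]. Speed limits (degrees/s): [136.94, 136.94, 172.46, 180, 180, 180].

## Interface

Orientations are given as [roll, pitch, yaw] about the fixed x, y, z axes, in that order (R = Rz(yaw) Ry(pitch) Rx(roll)).
In Python, from plant import r gives the robot as it stands. The module is installed in compiled form; this text tells all that it offers.
- The arm moves only by the tool play_rows, never from a script. Its argument "rows" is a list of rows, each an object with "slide": the shift along the tool's x, y, z as a fraction of full scale, a list of three; "delta_rot": the turn, a rotation vector about the tool's x, y, z as a fraction of full scale, a list of three; "fingers": the opening, from -1 (shut) to 1 (fully open). In form: [{"slide": [x, y, z], "delta_rot": [rx, ry, rz], "fingers": fingers}, ...]. A call has 1 to 8 rows; each row shifts and turns the commanded pose from where the row before left it, along the tool's axes as they then stand; what a row does not reach is not made up. Full scale, the value 1, is 0.15 m for a shift and 0.08 rad for a turn. A row lasts 1/8 s, in which the tool goes at most 62.5 mm and 10.7 degrees, less where a joint would pass 70% of its speed; a pose out of reach is approached as far as the arm can. A call with a number of a shift or a turn outside -1 to 1 is refused whole. A call with a gripper value outside its range is refused whole. The fingers move at their own pace and stop on an object; "squeeze" is the grip in N (left out, the last holds). Time passes only in rows, so rows that do not move let the fingers close. It gives the time, the measured TCP pose, the force, the opening and the grip force at its end, in the units of the state.
- r.get_state(): the state, without advancing time (a new reading comes with each control period).
- r.capture(name): name is "side" or "top"; returns a dict with "image" (384x512x3 uint8, blue, green, red), "fx", "fy", "cx", "cy" (pixels), "distortion" ([k1, k2, p1, p2, k3] as OpenCV has them; the pictures are not rectified), "R" (3x3) and "t" (3): a world point X has camera coordinates R X + t. Camera axes: x right, y down, z forward; pixel columns grow to the right and rows downward; lengths in m; the calibration is good to about 2 mm. A picture is of the moment at which its call begins. There is no depth.
- r.close_job(): hands the job in; it is judged then, once.
The state is a dict: "time_s": time; "joints": joint angles; "qd": joint speeds; "joint_torque": joint torques, N m; "tcp_pos": TCP position; "eef_rot": TCP orientation; "contact_force": force on the tool from outside, world axes, zero at the start; "moment": the same for the moment, N m; "gripper_width": finger opening in m; "gripper_force": force on a finger pad.
Only numpy, scipy, OpenCV 4.12 (cv2) and the standard library are available. Lean on these libraries where they do the work, as an engineer would, in place of code of your own. Each camera call takes 0.05 s, during which the arm holds its last target. There are 200 camera calls.

## Working session

There is one attempt and no reset: what is moved stays moved. The work goes in short steps, Python scripts to look and compute and a tool call to move; the robot and the scene stay as the last step left them, time stands still between calls to the robot, and variables do not carry over. Pictures are saved under pics/ and viewed, at most 10 in all, crops included, and the job is handed in when it is done.

Besides the shell and the picture viewer there is one more tool, called after ">>>" in YAML: its name, and indented under it one key for each argument. play_rows: Moves the arm, as the interface text tells. Shift numbers are shares of 0.15 m and turn numbers shares of 0.08 rad, none past 1 either way. Its arguments: {"type":"object","properties":{"rows":{"type":"array"},"squeeze":{"type":"number"}},"required":["rows"]}

```bash
mkdir -p pics && python3 - <<'E'
from plant import r
import cv2,numpy as np,pickle
s=r.get_state();print(s['tcp_pos'],s['eef_rot'],s['gripper_width'],s['contact_force'],s['time_s'])
for n in('side','top'):
    c=r.capture(n);cv2.imwrite(f'pics/{n}0.png',c['image']);pickle.dump(c,open(f'{n}0.pkl','wb'))
    print(n,c['fx'],c['cx'],c['cy'],c['distortion'],np.round(c['R'],3).tolist(),c['t'])
E
```

```text
[0.15236255 0.6570717  0.22563546] [ 1.79906656e+02 -7.05868887e-03 -1.30604697e+01] 0.08738685179004264 [-0.59624338  0.92404648  0.07078622] 0.0
side 383.24056134133696 254.65556374591478 189.04548525507462 [-0.04570329  0.          0.          0.          0.        ] [[0.954, -0.3, 0.01], [-0.176, -0.585, -0.792], [0.243, 0.754, -0.611]] [-0.53366256  0.18019967  0.9692443 ]
top 475.0888244603087 259.1288018425065 200.69683683363925 [-0.00957409  0.          0.          0.          0.        ] [[0.006, -1.0, -0.011], [-0.987, -0.004, -0.162], [0.162, 0.012, -0.987]] [-0.01179751  0.5446083   1.37076816]
```

View pics/side0.png

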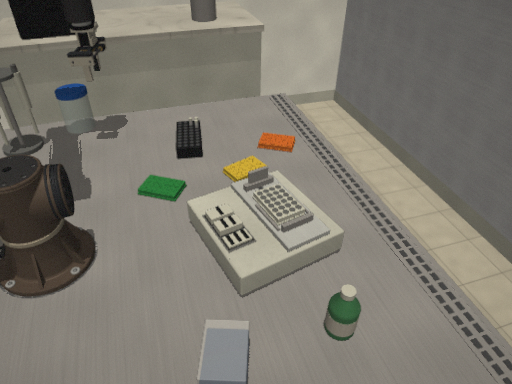

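View pics/top0.png

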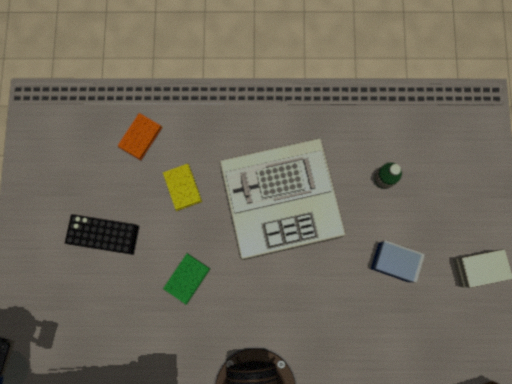

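The side view shows the shaker at about (262,225), with its keys at (230,225) and the white plate at (282,203). In the top view the shaker is at (282,198), the jaw at (247,187), the stop at (310,175), and the keys at (273,233), (291,230) and (306,227). The yellow, green and orange plates lie on the bench at (182,187), (187,278) and (140,136).

```bash
cat > h.py <<'E'
import cv2,numpy as np,pickle
def K(c): return np.array([[c['fx'],0,c['cx']],[0,c['fy'],c['cy']],[0,0,1.]])
def ray(c,px,z):
    px=np.atleast_2d(np.array(px,float))
    u=cv2.undistortPoints(px[:,None],K(c),np.array(c['distortion']))[:,0]
    R=np.array(c['R']);o=-R.T@np.array(c['t']);d=np.c_[u,np.ones(len(u))]@R
    return o+d*((z-o[2])/d[:,2])[:,None]
def proj(c,X):
    return cv2.projectPoints(np.array(X,float).reshape(-1,1,3),cv2.Rodrigues(np.array(c['R']))[0],np.array(c['t']),K(c),np.array(c['distortion']))[0][:,0]
E
python3 - <<'E'
from h import *
t=pickle.load(open('top0.pkl','rb'));s=pickle.load(open('side0.pkl','rb'))
a=cv2.resize(t['image'][130:265,210:350],None,fx=4.28,fy=4.28,interpolation=cv2.INTER_CUBIC)[:578,:600]
cv2.imwrite('pics/tc.png',a)
b=cv2.resize(s['image'][155:285,180:345],None,fx=4.5,fy=4.5,interpolation=cv2.INTER_CUBIC);cv2.imwrite('pics/sc.png',b)
hsv=cv2.cvtColor(t['image'],cv2.COLOR_BGR2HSV)
print(t['image'][205,240],t['image'][215,205],t['image'][260,240])
E
```

```text
[150 164 157] [ 96 103 111] [ 95 103 112]
```

View pics/tc.png

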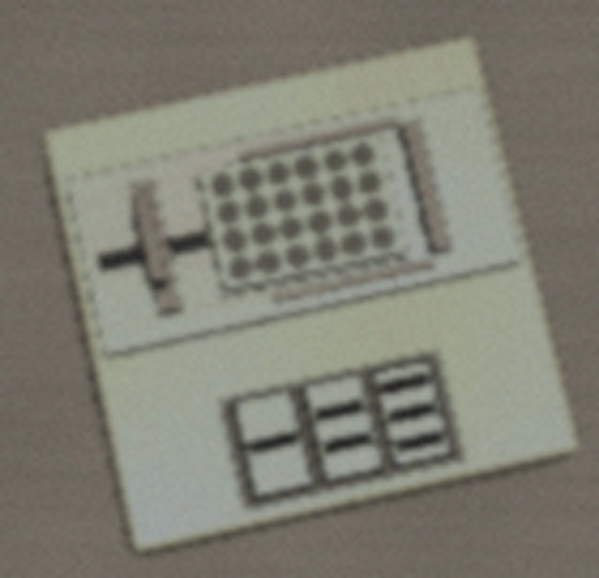

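View pics/sc.png

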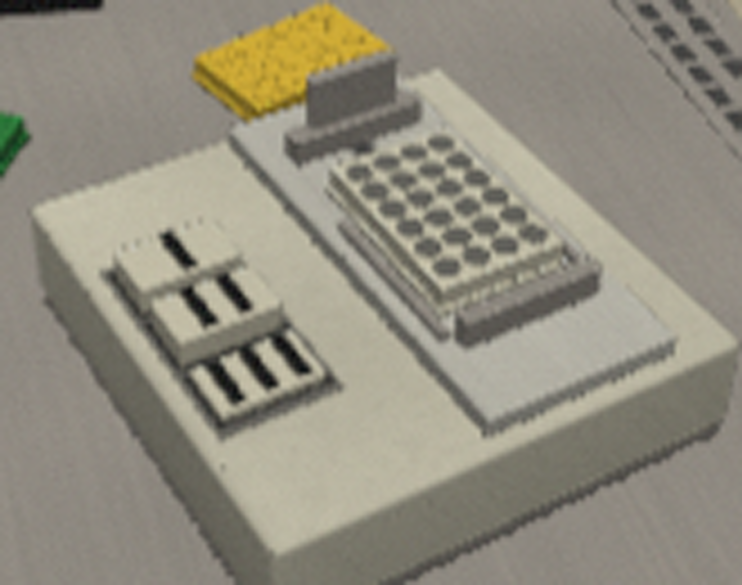

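The crops confirm the choice. In the top crop, the one-rib key is at (272,440), the two-rib key (the target) at (343,425), and the latched three-rib key at (412,412). The jaw tab is at (155,245), the white plate at (310,215), and the stop at (425,185). The yellow, green and orange plates are look-alikes on the bench.

```bash
python3 - <<'E'
from h import *
np.set_printoptions(precision=4,suppress=True)
t=pickle.load(open('top0.pkl','rb'));s=pickle.load(open('side0.pkl','rb'))
for c in(t,s): print('cam',-np.array(c['R']).T@c['t'])
T=lambda p:(np.array(p,float)+.5)/4.28-.5+[210,130]
S=lambda p:(np.array(p,float)+.5)/4.5-.5+[180,155]
cor=ray(t,T([(47,130),(473,38),(578,450),(135,548)]),.075)
print('top corners',cor,np.linalg.norm(np.diff(np.r_[cor,cor[:1]],axis=0),axis=1))
cs=ray(s,S([(33,210),(275,555),(738,345),(435,70)]),.075);print('side corners',cs,np.linalg.norm(np.diff(np.r_[cs,cs[:1]],axis=0),axis=1))
def tri(a,b):
    A=ray(t,T(a),0)[0],ray(t,T(a),.1)[0];B=ray(s,S(b),0)[0],ray(s,S(b),.1)[0]
    d1=A[1]-A[0];d2=B[1]-B[0]
    l=np.linalg.lstsq(np.c_[d1,-d2],B[0]-A[0],rcond=None)[0]
    p,q=A[0]+l[0]*d1,B[0]+l[1]*d2;return (p+q)/2,np.linalg.norm(p-q)
print('one',tri((272,440),(178,249)))
print('two',tri((343,425.5),(216,300)))
print('three',tri((410,412),(260,367)))
# dark ribs
for n,c,(x0,y0,x1,y1) in(('top',t,(262,210,320,250)),('side',s,(200,200,260,255))):
    g=cv2.resize(cv2.cvtColor(c['image'],cv2.COLOR_BGR2GRAY)[y0:y1,x0:x1],None,fx=4,fy=4,interpolation=cv2.INTER_CUBIC)
    m=(g<60).astype(np.uint8);k,_,st,ce=cv2.connectedComponentsWithStats(m)
    for i in range(1,k):
        if st[i,4]>25: print(n,(ce[i]+.5)/4-.5+[x0,y0],st[i,4])
E
```

```text
cam [ 0.3152 -0.0261  1.4407]
cam [ 0.3049 -0.7853  0.7396]
top corners [[ 0.6612  0.1052  0.075 ]
 [ 0.7278 -0.1899  0.075 ]
 [ 0.4414 -0.256   0.075 ]
 [ 0.3744  0.0409  0.075 ]] [0.3025 0.294  0.3044 0.2939]
side corners [[ 0.3767  0.0363  0.075 ]
 [ 0.4451 -0.2598  0.075 ]
 [ 0.7309 -0.1938  0.075 ]
 [ 0.6609  0.1059  0.075 ]] [0.3038 0.2933 0.3078 0.2925]
one (array([ 0.4462, -0.0502,  0.0977]), np.float64(0.002443647941170033))
two (array([ 0.4563, -0.0973,  0.097 ]), np.float64(0.0027865290673075517))
three (array([ 0.4677, -0.143 ,  0.0852]), np.float64(0.004541007515438062))
top [303.6031 219.3266] 217
top [288.8381 225.5092] 203
top [305.7997 225.9133] 196
top [307.7961 232.6408] 190
top [273.4689 232.9433] 205
top [290.5203 233.0326] 203
side [219.0373 210.1337] 288
side [231.4509 219.5084] 326
side [223.5993 222.5676] 340
side [243.8763 233.0854] 398
side [236.6726 235.9509] 415
side [229.2236 238.8795] 441
side [225.375  244.6993] 37
```

```bash
cat >> h.py <<'E'
YAW=np.radians(12.7);C=np.array([.552,-.0765]);Rl=np.array([[np.cos(YAW),-np.sin(YAW)],[np.sin(YAW),np.cos(YAW)]])
loc=lambda p:np.c_[(p[:,:2]-C)@Rl,p[:,2]]
wor=lambda l:C+np.array(l)@Rl.T
T=lambda p:(np.array(p,float)+.5)/4.28-.5+[210,130]
S=lambda p:(np.array(p,float)+.5)/4.5-.5+[180,155]
E
python3 - <<'E'
from h import *
np.set_printoptions(precision=4,suppress=True)
t=pickle.load(open('top0.pkl','rb'));s=pickle.load(open('side0.pkl','rb'))
print('tab top inner edge side',loc(ray(s,S([(307,82),(394,53)]),.145)))
print('bar top inner edge side',loc(ray(s,S([(298,137),(418,99)]),.109)))
print('bar bottom inner edge side',loc(ray(s,S([(288,158),(420,117)]),.09)))
print('bar ends top: outer/inner',loc(ray(t,T([(133,183),(155,180),(160,315),(182,308)]),.109)))
print('stop inner top',loc(ray(t,T([(402,124),(430,252)]),.11)))
print('stop outer top',loc(ray(t,T([(424,120),(452,248)]),.11)))
print('stop bottom outer side',loc(ray(s,S([(458,342),(600,288)]),.09)))
print('plate bottom/top? top',loc(ray(t,T([(207,172),(398,128),(415,258),(222,285)]),.11)))
print('two',wor([-.1,0]),'tab y=.12',wor([.045,.12]))
b=loc(ray(t,[(182,187),(103,234),(400,262),(388,175)],.02));print('yellow,rack,tip,bottle',b)
E
```

```text
tab top inner edge side [[0.0156 0.0976 0.145 ]
 [0.0771 0.0983 0.145 ]]
bar top inner edge side [[0.0074 0.0944 0.109 ]
 [0.092  0.092  0.109 ]]
bar bottom inner edge side [[0.0038 0.1007 0.09  ]
 [0.0974 0.0967 0.09  ]]
bar ends top: outer/inner [[ 0.089   0.1029  0.109 ]
 [ 0.0878  0.0881  0.109 ]
 [-0.0025  0.1041  0.109 ]
 [-0.0011  0.0888  0.109 ]]
stop inner top [[ 0.0893 -0.0822  0.11  ]
 [-0.     -0.0803  0.11  ]]
stop outer top [[ 0.0888 -0.0973  0.11  ]
 [-0.0005 -0.0952  0.11  ]]
stop bottom outer side [[ 0.0054 -0.0872  0.09  ]
 [ 0.099  -0.0903  0.09  ]]
plate bottom/top? top [[ 0.0854  0.0529  0.11  ]
 [ 0.0872 -0.079   0.11  ]
 [-0.0018 -0.0697  0.11  ]
 [ 0.0081  0.0596  0.11  ]]
two [ 0.4544 -0.0985] tab y=.12 [0.5695 0.0505]
yellow,rack,tip,bottle [[ 0.1038  0.2875  0.02  ]
 [ 0.0139  0.5475  0.02  ]
 [-0.2582 -0.3012  0.02  ]
 [ 0.0043 -0.3342  0.02  ]]
```

>>> play_rows:
  rows:
    - {"slide": [0.222, 0.198, 0], "delta_rot": [0, 0, 0], "fingers": -1}
    - {"slide": [0.222, 0.198, 0], "delta_rot": [0, 0, 0], "fingers": -1}
    - {"slide": [0.222, 0.198, 0], "delta_rot": [0, 0, 0], "fingers": -1}
    - {"slide": [0.222, 0.198, 0], "delta_rot": [0, 0, 0], "fingers": -1}
    - {"slide": [0.222, 0.198, 0], "delta_rot": [0, 0, 0], "fingers": -1}
    - {"slide": [0.222, 0.198, 0], "delta_rot": [0, 0, 0], "fingers": -1}
    - {"slide": [0.222, 0.198, 0], "delta_rot": [0, 0, 0], "fingers": -1}
    - {"slide": [0.222, 0.198, 0], "delta_rot": [0, 0, 0], "fingers": -1}

```text
time_s: 1.1
tcp_pos: [0.3588, 0.3645, 0.2264]
eef_rot: [180.0, 0.0, -13.0]
contact_force: [-0.1, -0.2, -0.1]
gripper_width: 0.0129
gripper_force: 0.0
```

>>> play_rows:
  rows:
    - {"slide": [0.222, 0.198, 0], "delta_rot": [0, 0, 0], "fingers": -1}
    - {"slide": [0.222, 0.198, 0], "delta_rot": [0, 0, 0], "fingers": -1}
    - {"slide": [0.222, 0.198, 0], "delta_rot": [0, 0, 0], "fingers": -1}
    - {"slide": [0.222, 0.198, 0], "delta_rot": [0, 0, 0], "fingers": -1}
    - {"slide": [0.222, 0.198, 0], "delta_rot": [0, 0, 0], "fingers": -1}
    - {"slide": [0.222, 0.198, 0], "delta_rot": [0, 0, 0], "fingers": -1}
    - {"slide": [0.222, 0.198, 0], "delta_rot": [0, 0, 0], "fingers": -1}
    - {"slide": [0.222, 0.198, 0], "delta_rot": [0, 0, 0], "fingers": -1}

```text
time_s: 2.1
tcp_pos: [0.5647, 0.0729, 0.2263]
eef_rot: [180.0, 0.0, -13.1]
contact_force: [0.0, 1.3, 0.2]
gripper_width: 0.0003
gripper_force: 0.0
```

>>> play_rows:
  rows:
    - {"slide": [0, 0, 0], "delta_rot": [0, 0, 1], "fingers": -1}
    - {"slide": [0, 0, 0], "delta_rot": [0, 0, 1], "fingers": -1}
    - {"slide": [0, 0, 0], "delta_rot": [0, 0, 1], "fingers": -1}
    - {"slide": [0, 0, 0], "delta_rot": [0, 0, 1], "fingers": -1}
    - {"slide": [0, 0, 0], "delta_rot": [0, 0, 1], "fingers": -1}
    - {"slide": [0, 0, 0], "delta_rot": [0, 0, 1], "fingers": -1}
    - {"slide": [0, 0, 0], "delta_rot": [0, 0, 1], "fingers": -1}

```text
time_s: 2.98
tcp_pos: [0.5639, 0.0742, 0.2262]
eef_rot: [180.0, 0.0, -45.3]
contact_force: [-0.6, 0.1, 0.1]
gripper_width: 0.0002
gripper_force: 0.0
```

>>> play_rows:
  rows:
    - {"slide": [0, 0, 0], "delta_rot": [0, 0, 1], "fingers": -1}
    - {"slide": [0, 0, 0], "delta_rot": [0, 0, 1], "fingers": -1}
    - {"slide": [0, 0, 0], "delta_rot": [0, 0, 1], "fingers": -1}
    - {"slide": [0, 0, 0], "delta_rot": [0, 0, 1], "fingers": -1}
    - {"slide": [0, 0, 0], "delta_rot": [0, 0, 1], "fingers": -1}
    - {"slide": [0, 0, 0], "delta_rot": [0, 0, 1], "fingers": -1}
    - {"slide": [0, 0, 0], "delta_rot": [0, 0, 1], "fingers": -1}
    - {"slide": [0, 0, 0], "delta_rot": [0, 0, 0], "fingers": -1}

```text
time_s: 3.98
tcp_pos: [0.5639, 0.0742, 0.2262]
eef_rot: [180.0, -0.0, -77.2]
contact_force: [0.4, 0.2, -0.9]
gripper_width: 0.0007
gripper_force: 0.0
```

>>> play_rows:
  rows:
    - {"slide": [0, 0, 0.185], "delta_rot": [0, 0, 0], "fingers": -1}
    - {"slide": [0, 0, 0.185], "delta_rot": [0, 0, 0], "fingers": -1}
    - {"slide": [0, 0, 0.185], "delta_rot": [0, 0, 0], "fingers": -1}
    - {"slide": [0, 0, 0.185], "delta_rot": [0, 0, 0], "fingers": -1}
    - {"slide": [0, 0, 0], "delta_rot": [0, 0, 0], "fingers": -1}

```text
time_s: 4.6
tcp_pos: [0.5626, 0.0737, 0.1135]
eef_rot: [179.7, -0.0, -77.2]
contact_force: [0.4, -0.2, 1.3]
gripper_width: 0.0004
gripper_force: 0.0
```

```bash
cat > snap.py <<'E'
from plant import r
from h import *
import sys
t=r.capture('top');s=r.capture('side');n=sys.argv[1]
pickle.dump(t,open(f'top{n}.pkl','wb'));pickle.dump(s,open(f'side{n}.pkl','wb'))
f=lambda i:cv2.resize(i,(396,540),interpolation=cv2.INTER_CUBIC)
a=cv2.resize(t['image'][130:265,212:344],None,fx=3,fy=3,interpolation=cv2.INTER_CUBIC)
b=cv2.resize(s['image'][135:270,205:337],None,fx=3,fy=3,interpolation=cv2.INTER_CUBIC)
cv2.imwrite(f'pics/c{n}.png',np.hstack([a,b]))
st=r.get_state();print(loc(np.atleast_2d(st['tcp_pos'])),st['eef_rot'],st['contact_force'],st['time_s'])
E
python3 snap.py 1
```

```text
[[0.04542393 0.14437141 0.1161912 ]] [-1.79990633e+02 -2.25278868e-02 -7.71501974e+01] [0.20505384 0.54599286 0.00263536] 4.7
```

View pics/c1.png

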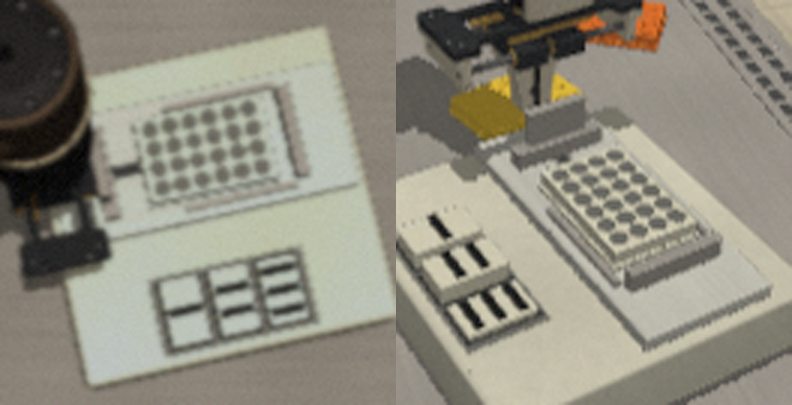

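The fingers stand just outside the tab, at (150,75) in the right half, and centred on it. Everything else is in place, so I'll push slowly.

>>> play_rows:
  rows:
    - {"slide": [0.06, 0, 0], "delta_rot": [0, 0, 0], "fingers": -1}
    - {"slide": [0.06, 0, 0], "delta_rot": [0, 0, 0], "fingers": -1}
    - {"slide": [0.05, 0, 0], "delta_rot": [0, 0, 0], "fingers": -1}
    - {"slide": [0.05, 0, 0], "delta_rot": [0, 0, 0], "fingers": -1}
    - {"slide": [0.03, 0, 0], "delta_rot": [0, 0, 0], "fingers": -1}

```text
time_s: 5.32
tcp_pos: [0.5727, 0.0376, 0.1159]
eef_rot: [-180.0, 0.0, -77.2]
contact_force: [-1.1, 3.6, 3.0]
gripper_width: 0.0008
gripper_force: 2.3
```

>>> play_rows:
  rows:
    - {"slide": [0.03, 0, 0], "delta_rot": [0, 0, 0], "fingers": -1}
    - {"slide": [0.03, 0, 0], "delta_rot": [0, 0, 0], "fingers": -1}
    - {"slide": [0.03, 0, 0], "delta_rot": [0, 0, 0], "fingers": -1}
    - {"slide": [0.03, 0, 0], "delta_rot": [0, 0, 0], "fingers": -1}
    - {"slide": [0, 0, 0], "delta_rot": [0, 0, 0], "fingers": -1}

```text
time_s: 5.95
tcp_pos: [0.5765, 0.0196, 0.1154]
eef_rot: [180.0, -0.0, -77.2]
contact_force: [-1.0, 0.9, -0.2]
gripper_width: -0.0001
gripper_force: 0.4
```

>>> play_rows:
  rows:
    - {"slide": [0.02, 0, 0], "delta_rot": [0, 0, 0], "fingers": -1}
    - {"slide": [0.02, 0, 0], "delta_rot": [0, 0, 0], "fingers": -1}
    - {"slide": [0.02, 0, 0], "delta_rot": [0, 0, 0], "fingers": -1}

```text
time_s: 6.32
tcp_pos: [0.5783, 0.0116, 0.1154]
eef_rot: [180.0, 0.0, -77.2]
contact_force: [-1.1, 5.2, 1.9]
gripper_width: 0.0008
gripper_force: 2.6
```

>>> play_rows:
  rows:
    - {"slide": [0.013, 0, 0], "delta_rot": [0, 0, 0], "fingers": -1}
    - {"slide": [0.013, 0, 0], "delta_rot": [0, 0, 0], "fingers": -1}

```text
time_s: 6.58
tcp_pos: [0.5792, 0.0077, 0.1154]
eef_rot: [180.0, 0.0, -77.2]
contact_force: [0.1, 4.9, 1.6]
gripper_width: 0.0002
gripper_force: 2.5
```

Local y is about 0.076 and only sliding friction shows so far. I'll go on in 1 mm steps.

>>> play_rows:
  rows:
    - {"slide": [0.008, 0, 0], "delta_rot": [0, 0, 0], "fingers": -1}
    - {"slide": [0.008, 0, 0], "delta_rot": [0, 0, 0], "fingers": -1}

```text
time_s: 6.82
tcp_pos: [0.5798, 0.0053, 0.1154]
eef_rot: [180.0, 0.0, -77.2]
contact_force: [-0.6, 5.0, 0.6]
gripper_width: 0.0004
gripper_force: 2.4
```

>>> play_rows:
  rows:
    - {"slide": [0.007, 0, 0], "delta_rot": [0, 0, 0], "fingers": -1}

```text
time_s: 6.95
tcp_pos: [0.58, 0.0043, 0.1154]
eef_rot: [180.0, 0.0, -77.2]
contact_force: [0.3, 5.2, -0.2]
gripper_width: 0.0006
gripper_force: 2.4
```

>>> play_rows:
  rows:
    - {"slide": [0.007, 0, 0], "delta_rot": [0, 0, 0], "fingers": -1}

```text
time_s: 7.08
tcp_pos: [0.5802, 0.0035, 0.1154]
eef_rot: [180.0, 0.0, -77.2]
contact_force: [-2.4, 10.1, 2.6]
gripper_width: 0.0005
gripper_force: 5.4
```

>>> play_rows:
  rows:
    - {"slide": [0.006, 0, 0], "delta_rot": [0, 0, 0], "fingers": -1}
    - {"slide": [0, 0, 0], "delta_rot": [0, 0, 0], "fingers": -1}

```text
time_s: 7.32
tcp_pos: [0.5802, 0.0035, 0.1154]
eef_rot: [-180.0, 0.1, -77.2]
contact_force: [-1.7, 11.3, 2.5]
gripper_width: 0.0003
gripper_force: 5.7
```

```bash
python3 snap.py 2
```

```text
[[0.04508452 0.07178848 0.11540534]] [-1.79995131e+02  8.49558943e-02 -7.72154276e+01] [-1.73098108 11.1665777   2.45871895] 7.425
```

View pics/c2.png

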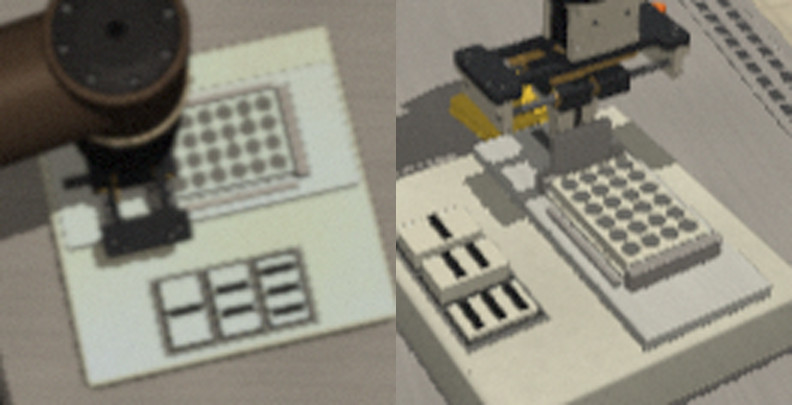

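The plate is against the stop and the jaw tight on it: the top view shows no gap at (300,140), and the push force has risen to 11 N at the expected jaw position. I'll back off, rise, and go over the two-rib key.

>>> play_rows:
  rows:
    - {"slide": [-0.04, 0, 0], "delta_rot": [0, 0, 0], "fingers": -1}
    - {"slide": [-0.1, 0, 0], "delta_rot": [0, 0, 0], "fingers": -1}
    - {"slide": [0, 0, -0.19], "delta_rot": [0, 0, 0], "fingers": -1}
    - {"slide": [0, 0, -0.19], "delta_rot": [0, 0, 0], "fingers": -1}
    - {"slide": [0, 0, -0.19], "delta_rot": [0, 0, 0], "fingers": -1}

```text
time_s: 8.05
tcp_pos: [0.5754, 0.023, 0.2018]
eef_rot: [179.9, -0.0, -77.2]
contact_force: [0.2, -0.3, 0.2]
gripper_width: 0.0004
gripper_force: 0.0
```

>>> play_rows:
  rows:
    - {"slide": [0, 0.24, 0], "delta_rot": [0, 0, 0], "fingers": -1}
    - {"slide": [0, 0.24, 0], "delta_rot": [0, 0, 0], "fingers": -1}
    - {"slide": [0.15, 0.24, 0], "delta_rot": [0, 0, 0], "fingers": -1}
    - {"slide": [0.15, 0.24, 0], "delta_rot": [0, 0, 0], "fingers": -1}
    - {"slide": [0.15, 0, 0], "delta_rot": [0, 0, 0], "fingers": -1}
    - {"slide": [0.16, 0, 0], "delta_rot": [0, 0, 0], "fingers": -1}
    - {"slide": [0, 0, 0.2], "delta_rot": [0, 0, 0], "fingers": -1}
    - {"slide": [0, 0, 0.2], "delta_rot": [0, 0, 0], "fingers": -1}

```text
time_s: 9.05
tcp_pos: [0.4555, -0.0985, 0.1405]
eef_rot: [-180.0, -0.0, -77.3]
contact_force: [0.0, -0.2, -0.6]
gripper_width: 0.0003
gripper_force: 0.0
```

```bash
python3 snap.py 3
```

```text
[[-0.10131979  0.00027813  0.13842423]] [ 1.79662889e+02  2.81310589e-02 -7.72719649e+01] [-0.51381843  0.02288853 -0.34478258] 9.15
```

View pics/c3.png

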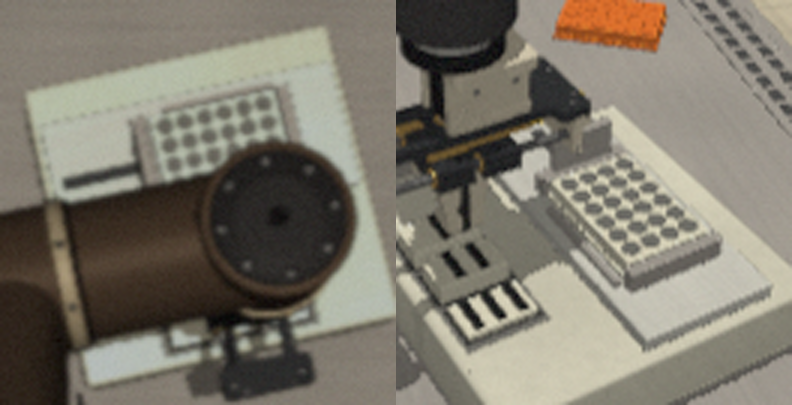

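The plate and jaw have stayed tight, at (215,130) in the left half, and the fingertips hang above the two-rib key at (465,230). I'll press.

>>> play_rows:
  rows:
    - {"slide": [0, 0, 0.13], "delta_rot": [0, 0, 0], "fingers": -1}
    - {"slide": [0, 0, 0.1], "delta_rot": [0, 0, 0], "fingers": -1}
    - {"slide": [0, 0, 0.03], "delta_rot": [0, 0, 0], "fingers": -1}
    - {"slide": [0, 0, 0], "delta_rot": [0, 0, 0], "fingers": -1}

```text
time_s: 9.65
tcp_pos: [0.456, -0.0982, 0.1027]
eef_rot: [-180.0, -0.0, -77.2]
contact_force: [-0.2, 0.1, -0.1]
gripper_width: 0.0006
gripper_force: 0.0
```

>>> play_rows:
  rows:
    - {"slide": [0, 0, 0.02], "delta_rot": [0, 0, 0], "fingers": -1}
    - {"slide": [0, 0, 0.02], "delta_rot": [0, 0, 0], "fingers": -1}
    - {"slide": [0, 0, 0.02], "delta_rot": [0, 0, 0], "fingers": -1}

```text
time_s: 10.02
tcp_pos: [0.4563, -0.0982, 0.0938]
eef_rot: [-179.9, -0.0, -77.2]
contact_force: [-2.5, 1.8, 9.1]
gripper_width: 0.0001
gripper_force: 4.7
```

>>> play_rows:
  rows:
    - {"slide": [0, 0, 0.02], "delta_rot": [0, 0, 0], "fingers": -1}
    - {"slide": [0, 0, 0.02], "delta_rot": [0, 0, 0], "fingers": -1}
    - {"slide": [0, 0, 0.013], "delta_rot": [0, 0, 0], "fingers": -1}

```text
time_s: 10.4
tcp_pos: [0.4561, -0.0982, 0.0852]
eef_rot: [-179.9, -0.0, -77.2]
contact_force: [1.8, 0.6, 3.5]
gripper_width: 0.0002
gripper_force: 1.6
```

>>> play_rows:
  rows:
    - {"slide": [0, 0, 0.013], "delta_rot": [0, 0, 0], "fingers": -1}
    - {"slide": [0, 0, 0], "delta_rot": [0, 0, 0], "fingers": -1}

```text
time_s: 10.65
tcp_pos: [0.4561, -0.0982, 0.0833]
eef_rot: [-180.0, -0.0, -77.2]
contact_force: [0.9, 1.2, 3.6]
gripper_width: 0.0002
gripper_force: 1.6
```

>>> play_rows:
  rows:
    - {"slide": [0, 0, 0.01], "delta_rot": [0, 0, 0], "fingers": -1}
    - {"slide": [0, 0, 0], "delta_rot": [0, 0, 0], "fingers": -1}

```text
time_s: 10.9
tcp_pos: [0.4563, -0.0983, 0.0829]
eef_rot: [-179.9, -0.0, -77.2]
contact_force: [-3.5, 2.8, 16.1]
gripper_width: 0.0009
gripper_force: 8.2
```

>>> play_rows:
  rows:
    - {"slide": [0, 0, 0.006], "delta_rot": [0, 0, 0], "fingers": -1}
    - {"slide": [0, 0, 0], "delta_rot": [0, 0, 0], "fingers": -1}

```text
time_s: 11.15
tcp_pos: [0.4563, -0.0983, 0.0827]
eef_rot: [-179.9, -0.0, -77.2]
contact_force: [-6.7, 3.1, 26.0]
gripper_width: 0.0002
gripper_force: 12.7
```

The key has hit its hard stop. I'll lift, swing away towards +y and look.

>>> play_rows:
  rows:
    - {"slide": [0, 0, -0.06], "delta_rot": [0, 0, 0], "fingers": -1}
    - {"slide": [0, 0, -0.2], "delta_rot": [0, 0, 0], "fingers": -1}
    - {"slide": [0, 0, -0.3], "delta_rot": [0, 0, 0], "fingers": -1}
    - {"slide": [0, 0, -0.3], "delta_rot": [0, 0, 0], "fingers": -1}
    - {"slide": [-0.3, 0, 0], "delta_rot": [0, 0, 0], "fingers": -1}
    - {"slide": [-0.3, 0, 0], "delta_rot": [0, 0, 0], "fingers": -1}
    - {"slide": [-0.3, 0, 0], "delta_rot": [0, 0, 0], "fingers": -1}
    - {"slide": [-0.3, 0, 0], "delta_rot": [0, 0, 0], "fingers": -1}

```text
time_s: 12.15
tcp_pos: [0.4146, 0.078, 0.2093]
eef_rot: [179.9, -0.0, -77.3]
contact_force: [0.4, -0.6, -0.1]
gripper_width: 0.0002
gripper_force: 0.0
```

>>> play_rows:
  rows:
    - {"slide": [-0.3, 0, 0], "delta_rot": [0, 0, 0], "fingers": -1}
    - {"slide": [-0.3, 0, 0], "delta_rot": [0, 0, 0], "fingers": -1}
    - {"slide": [-0.2, 0, 0], "delta_rot": [0, 0, 0], "fingers": -1}
    - {"slide": [0, 0, 0], "delta_rot": [0, 0, 0], "fingers": -1}
    - {"slide": [0, 0, 0], "delta_rot": [0, 0, 0], "fingers": -1}

```text
time_s: 12.78
tcp_pos: [0.3888, 0.1936, 0.2092]
eef_rot: [179.9, -0.0, -77.2]
contact_force: [0.8, -0.5, -0.8]
gripper_width: 0.0004
gripper_force: 0.0
```

```bash
python3 snap.py 4
```

```text
[[-0.0995206   0.29906364  0.20950629]] [ 1.79959629e+02 -2.67535930e-02 -7.72733507e+01] [-0.03773261 -0.35214754 -0.19715142] 12.875
```

View pics/c4.png

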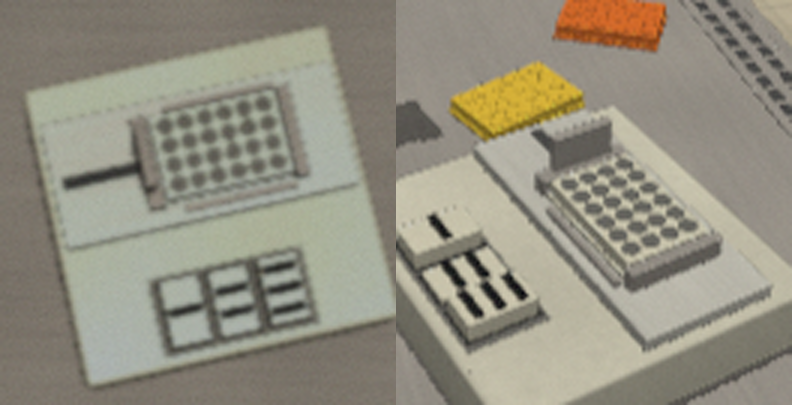

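The right half shows the two-rib key latched down at (465,268), with the three-rib key at (495,300) and the one-rib key at (440,230) both up. The plate is clamped between jaw and stop, and nothing around the shaker has moved.

```bash
python3 -c "
from plant import r
print(r.close_job())"
```

```text
the job is handed in; nothing more can be done
None
```

I handed the job in at about 13 s; the last pictures show the plate clamped between jaw and stop, the two-rib key latched down, the one-rib and three-rib keys up, and nothing around the shaker moved, but the hand-in returned no verdict.

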